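Put the impact sockets back in their caddy

TASK

Gather the four impact sockets scattered on the bench into the caddy, each upright and fully down in the hole of its own size: the smallest socket in the smallest hole, and so on up to the largest. The big hex nut and the flanged bush do not belong to the set: leave them where they are.

Things in the scene. Friction and masses are not known exactly. Their poses are not given: they have to be found in the camera images.
- socket_a: The smallest of four loose impact sockets: a round, upright, dark steel cylinder with smooth sides, 24 mm across and 56 mm tall, standing on the bench with its hexagonal mouth up. Origin: centre of its underside; z up its axis.
- socket_b: The second smallest of four loose impact sockets: a round, upright, dark steel cylinder with smooth sides, 34 mm across and 60 mm tall, standing on the bench with its hexagonal mouth up. Origin: centre of its underside; z up its axis.
- socket_c: The second largest of four loose impact sockets: a round, upright, dark steel cylinder with smooth sides, 44 mm across and 66 mm tall, standing on the bench with its hexagonal mouth up. Origin: centre of its underside; z up its axis.
- socket_d: The largest of four loose impact sockets: a round, upright, dark steel cylinder with smooth sides, 54 mm across and 72 mm tall, standing on the bench with its hexagonal mouth up. Origin: centre of its underside; z up its axis.
- well_a: Fixed insert for the smallest socket: grey block, 77 mm square, 24 mm tall, with a round blind hole 34 mm across, 18 mm deep (its floor 6 mm above the underside). Origin: centre of the underside, 5 mm above the bench; x, y along its sides. Four such blocks, 78 mm apart, fill a black caddy (168 mm square, 18 mm tall) two by two in any arrangement, turned up to 0.35 rad.
- well_b: Fixed insert for the second smallest socket: grey block, 77 mm square, 24 mm tall, with a round blind hole 44 mm across, 18 mm deep (its floor 6 mm above the underside). Origin: centre of the underside, 5 mm above the bench; x, y along its sides. Four such blocks, 78 mm apart, fill a black caddy (168 mm square, 18 mm tall) two by two in any arrangement, turned up to 0.35 rad.
- well_c: Fixed insert for the second largest socket: grey block, 77 mm square, 24 mm tall, with a round blind hole 54 mm across, 18 mm deep (its floor 6 mm above the underside). Origin: centre of the underside, 5 mm above the bench; x, y along its sides. Four such blocks, 78 mm apart, fill a black caddy (168 mm square, 18 mm tall) two by two in any arrangement, turned up to 0.35 rad.
- well_d: Fixed insert for the largest socket: grey block, 77 mm square, 24 mm tall, with a round blind hole 64 mm across, 18 mm deep (its floor 6 mm above the underside). Origin: centre of the underside, 5 mm above the bench; x, y along its sides. Four such blocks, 78 mm apart, fill a black caddy (168 mm square, 18 mm tall) two by two in any arrangement, turned up to 0.35 rad.
- nut: Look-alike: a big loose hexagonal nut of the same dark steel, 55 mm across flats, 29 mm tall, lying flat on the bench, with a hole through it. Origin: centre of its underside; z up.
- bush: Look-alike: a loose flanged bush of the same dark steel, a round sleeve 39 mm across and 45 mm tall with a round bore, standing on its flange (58 mm across, 9 mm thick). Origin: centre of its underside; z up.
Not all that is in view belongs to the job. What is shaped like the socket_a but purple is not meant. Leave any red look-alike of the socket_c alone.

How it is judged (in metres and radians):
At the end, for the whole second after the job is handed in: Each socket stands upright (within 0.12 rad) on the floor of its own hole (underside within 4 mm of the hole's floor, within 10 mm of the hole's centre), released and at rest; the nut and the bush are within 25 mm of where they began (horizontal distance between socket_a and well_a below 0.01 m and z of socket_a in the frame of well_a between 0.002 and 0.01 m and angle between each of socket_a, socket_b, socket_c, socket_d's own z axis and vertical below 0.12 rad and linear speed of each of socket_a, socket_b, socket_c, socket_d below 0.02 m/s and contact force between each of socket_a, socket_b, socket_c, socket_d and the fingers below 0.1 N and horizontal distance between socket_b and well_b below 0.01 m and z of socket_b in the frame of well_b between 0.002 and 0.01 m and horizontal distance between socket_c and well_c below 0.01 m and z of socket_c in the frame of well_c between 0.002 and 0.01 m and horizontal distance between socket_d and well_d below 0.01 m and z of socket_d in the frame of well_d between 0.002 and 0.01 m and distance of each of nut, bush from where it was at the start of the episode below 0.025 m); the robot touches nothing.
It fails at once if the hex nut is moved from its place (more than 25 mm) (distance of nut from where it was at the start of the episode above 0.025 m).
It fails at once if the flanged bush is moved from its place (more than 25 mm) (distance of bush from where it was at the start of the episode above 0.025 m).
It also fails if it takes over 106 s, if anything falls off the work surface, if the arm or the gripper's body presses on something with over 40 N, if the wrist force passes 120 N, or if a joint passes its speed limit or range.

ROBOT

A 6-joint arm with a two-finger parallel gripper is mounted at the origin on the work surface. World frame = base frame: x ahead of the robot, y to its left, z up, the work surface at z = 0. Lengths are in m, angles in degrees, forces in N, time in s.
With the tool pointing down it reaches from about 0.25 to 0.725 m from the base axis. Payload 9.7 kg.
Tool frame: the origin (TCP) lies on the mounting face of the last link; the fingertips stand 173 mm ahead of it and the grasp point (between the pads) lies 155 mm ahead of it; z points along the fingers, y is the line along which they close (so a half turn about z gives the same grasp; the last joint's range is limited). The gripper opens to 85 mm and grips with 20 to 120 N. Pads are 22 mm wide; open, the fingers measure 114 mm over their backs; the gripper's body (76 mm by 85 mm) begins 54 mm behind the grasp point. The pads swing forward as they close: fully open they stand 13 mm farther back than shut.
Start: joints at [-65.947, 4.979, 10.078, 95.1, 0, 90], TCP at [0.224, -0.502, 0.405] pointing down, gripper open.
Joint ranges: [-179.16, 179.16], [-48.56, 103.87], [-65.8, 70.77], [-126.05, 130.52], [-82.76, 87.17], [-180, 180]. Speed limits (degrees/s): [127.2, 127.2, 147.25, 180, 180, 180].

INTERFACE

Orientations are given as [roll, pitch, yaw] about the fixed x, y, z axes, in that order (R = Rz(yaw) Ry(pitch) Rx(roll)).
In Python, from workcell import bot, camera, camera_model, outline_of, pinpoint gives the robot as it stands.
- The arm moves only by the tool move_arm, never from a script. Its arguments are lists of equal length, an entry for each row: "jaw": the closure, from 0 (fully open) to 1 (shut); "delta_pos": the shift along the world's x, y, z in m, a list of three; "yaw": the turn about the world's z in rad. In form: {"jaw": [jaw, ...], "delta_pos": [[dx, dy, dz], ...], "yaw": [yaw, ...]}. A call has 1 to 10 rows; each row shifts and turns the commanded pose from where the row before left it; what a row does not reach is not made up. A row lasts 1/12 s, in which the tool goes at most 41.7 mm and 7.16 degrees, less where a joint would pass 70% of its speed; a pose out of reach is approached as far as the arm can. A call with a gripper value outside its range is refused whole. The fingers move at their own pace and stop on an object; "force" is the grip in N (left out, the last holds). Time passes only in rows, so rows that do not move let the fingers close. It gives the time, the measured TCP pose, the force, the opening and the grip force at its end, in the units of the state.
- bot.get_obs(): the state, without advancing time (a new reading comes with each control period).
- camera(name): name is "scene" or "top"; returns the picture (480x640x3 uint8, red, green, blue); there is no depth.
- camera_model(name): a dict with "fx", "fy", "cx", "cy" (pixels), "k1" (the pictures are not rectified: a ray, as slopes to the right and down, at radius r is drawn at 1 + k1 r^2 times it, then the intrinsics apply), "R" (3x3) and "t" (3): a world point X has camera coordinates R X + t. Camera axes: x right, y down, z forward; pixel columns grow to the right and rows downward; lengths in m; the calibration is good to about 2 mm. A picture is of the moment at which its call begins. camera_model takes no time and is no camera call.
- bot.job_done(): hands the job in; it is judged then, once.
Trained networks look in the newest picture that a camera, given by its name, has taken for a name from the list of things; names that differ only in an ending like _2 or _b are one class to them, and where a whole thing is asked for, a point or a joint stands for the part that bears it (a point fixed in the world has none). Each returns a list of dicts, best first, with "confidence" (0 to 1); they miss things now and then, are a little off and sometimes report something else, mostly with a low value. They report only what shows in the picture. A call takes as long as a camera call. They do not tell look-alikes from the thing itself.
- outline_of(camera, thing): "mask" (480x640 bool, what is visible of it) and "xy" ([column, row] in pixels, amid what is visible of it).
- pinpoint(camera, thing): "xy" ([column, row] in pixels: a listed point, or the origin of a listed thing).
The state is a dict: "time": time; "q": joint angles; "qd": joint speeds; "joint_efforts": joint torques, N m; "ee_pos": TCP position; "tcp_rot": TCP orientation; "wrist_force": force on the tool from outside, world axes, zero at the start; "torque": the same for the moment, N m; "opening": finger opening in m; "grasp_force": force on a finger pad.
Only numpy, scipy, OpenCV 4.12 (cv2) and the standard library are available. Lean on these libraries where they do the work, as an engineer would, in place of code of your own. Each camera call takes 0.05 s, during which the arm holds its last target. There are 200 camera calls.

## Working session

There is one attempt and no reset: what is moved stays moved. The work goes in short steps, Python scripts to look and compute and a tool call to move; the robot and the scene stay as the last step left them, time stands still between calls to the robot, and variables do not carry over. Pictures are saved under pics/ and viewed, at most 14 in all, crops included, and the job is handed in when it is done.

Besides the shell and the picture viewer there is one more tool, called after "Emit:" as name(argument=value, ...) on one line, values as JSON. move_arm: Moves the arm, as the interface text tells. Its arguments: {"type":"object","properties":{"jaw":{"type":"array"},"delta_pos":{"type":"array"},"yaw":{"type":"array"},"force":{"type":"number"}},"required":["jaw","delta_pos","yaw"]}

```bash
mkdir -p pics
cat > h.py <<'E'
import numpy as np, cv2
from workcell import bot, camera, camera_model, outline_of, pinpoint
def ray(m,uv):
    d=np.array([(uv[0]-m['cx'])/m['fx'],(uv[1]-m['cy'])/m['fy']]); s=d.copy()
    for _ in range(20): s=d/(1+m['k1']*(s@s))
    R=np.array(m['R']);t=np.array(m['t'])
    return -R.T@t, R.T@np.array([s[0],s[1],1])
def world(cam,uv,z):
    c,d=ray(camera_model(cam),uv); return (c+d*(z-c[2])/d[2])
def proj(cam,X):
    m=camera_model(cam); p=np.array(m['R'])@np.array(X)+np.array(m['t']); s=p[:2]/p[2]; s=s*(1+m['k1']*(s@s))
    return np.array([m['fx']*s[0]+m['cx'],m['fy']*s[1]+m['cy']])
E
python3 - <<'E'
from h import *
for n in('top','scene'):
    im=camera(n); cv2.imwrite(f'pics/{n}0.png',im[:,:,::-1])
    m=camera_model(n);print(n,-np.array(m['R']).T@np.array(m['t']),m['fx'])
    for th in('socket_a','well_a','nut','bush'):
        for r in pinpoint(n,th): print(n,th,np.round(r['xy'],1),round(r['confidence'],2),world(n,r['xy'],.005 if 'well' in th else 0).round(4)[:2])
print(bot.get_obs())
E
```

```text
top [ 0.43418604 -0.07909644  0.87325474] 489.002785178176
top socket_a [382.3 163.5] 0.95 [ 0.6997 -0.1611]
top socket_a [329.1 289.3] 0.91 [ 0.4672 -0.0668]
top socket_a [403.3 221.4] 0.69 [ 0.5917 -0.1989]
top socket_a [394.4 304.1] 0.68 [ 0.443  -0.1828]
top socket_a [453.3 223.4] 0.65 [ 0.5895 -0.2897]
top socket_a [494.6 229.2] 0.62 [ 0.58   -0.3652]
top well_a [192.7 262.6] 0.95 [0.5099 0.1814]
top well_a [236.1 249.6] 0.89 [0.535  0.1023]
top well_a [185.9 218.3] 0.77 [0.5914 0.1989]
top well_a [224.5 211.3] 0.71 [0.6053 0.127 ]
top nut [458.  306.5] 0.6 [ 0.4403 -0.2958]
top bush [338.5 218.9] 0.84 [ 0.5947 -0.0817]
scene [ 1.08662346 -0.54190408  0.73463214] 618.2989572378547
scene socket_a [325.7 350.6] 0.89 [ 0.7015 -0.1609]
scene socket_a [269.1 243.5] 0.81 [ 0.4712 -0.0715]
scene socket_a [208.  267.6] 0.76 [ 0.4436 -0.1828]
scene socket_a [173.7 377.5] 0.75 [ 0.5855 -0.3523]
scene socket_a [210.7 351.1] 0.73 [ 0.5847 -0.2841]
scene socket_a [260.6 317. ] 0.68 [ 0.5862 -0.1882]
scene socket_a [406.8 225.6] 0.26 [0.6075 0.1336]
scene well_a [406.3 226.5] 0.93 [0.6117 0.1
[... 264 characters left out ...]
.7] 0.53 [ 0.5903 -0.2825]
{'time': 0.5, 'q': array([-6.59500940e+01,  4.98023042e+00,  1.00756326e+01,  9.51013377e+01,
       -3.78039139e-04,  8.99998205e+01]), 'qd': array([ 0.08367248, -0.06837551,  0.06713019, -0.15130066,  0.02406164,
       -0.09613026]), 'joint_efforts': array([ 2.11409388e-03, -5.19647384e+01,  4.64544404e+01,  1.83812845e-03,
        7.05642947e-05,  2.82283560e-05]), 'ee_pos': array([ 0.22413667, -0.50224322,  0.40464824]), 'tcp_rot': array([-1.79994065e+02,  3.78020544e-04,  2.40500855e+01]), 'wrist_force': array([-0.39623773, -0.36017485, -0.57535884]), 'torque': array([-0.04288548,  0.04799593,  0.01997148]), 'grasp_force': 0.0, 'opening': 0.08549640786283388}
```

View pics/top0.png

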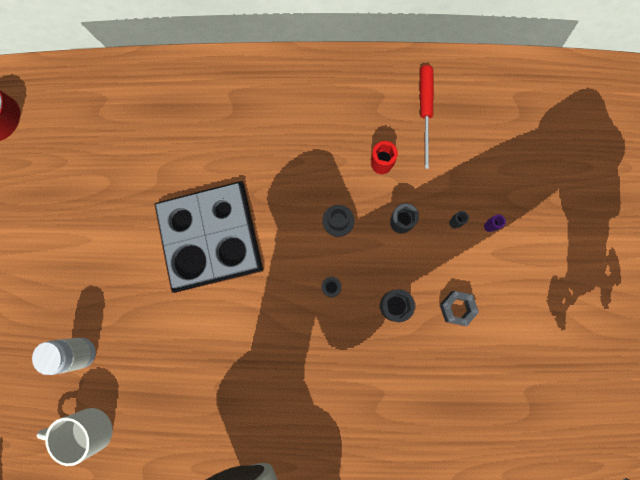

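View pics/scene0.png

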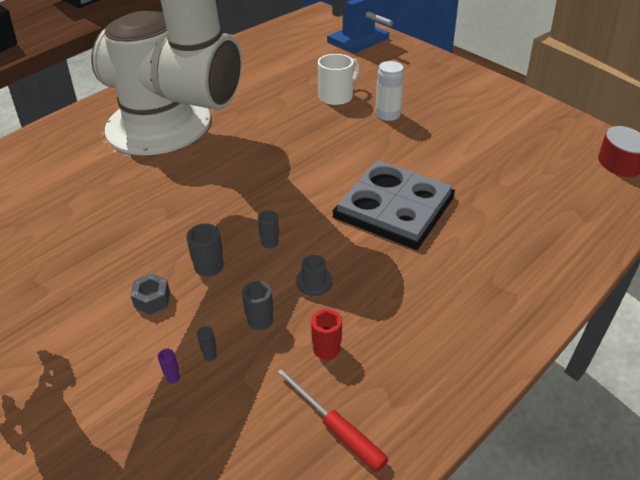

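The top view shows these candidates:
- Socket_a: (459,219). The purple one at (494,223) is a decoy.
- Socket_b: (331,287).
- Socket_c: (404,218). The red one at (383,157) is a decoy.
- Socket_d: (397,305).
- Bush at (338,220) and nut at (459,308): leave both where they are.

Holes: d (189,262), c (231,251), b (180,219), a (222,210).

Next I refine these positions and check them in one crop.

```bash
cat > fit.py <<'E'
from h import *
from scipy.optimize import minimize
S={'a':(.024,.056),'b':(.034,.060),'c':(.044,.066),'d':(.054,.072)}
G={'a':(.586,-.287),'b':(.468,-.069),'c':(.589,-.195),'d':(.443,-.183)}
th=np.linspace(0,2*np.pi,40,endpoint=False)
def sil(cam,x,y,d,h):
    P=[proj(cam,[x+d/2*np.cos(a),y+d/2*np.sin(a),z]) for z in(0,h) for a in th]
    im=np.zeros((480,640),np.uint8); cv2.fillConvexPoly(im,cv2.convexHull((np.array(P)*16).astype(np.int32)),1,shift=4,lineType=8); return im>0
def circ(cam,x,y,d,z): return np.array([proj(cam,[x+d/2*np.cos(a),y+d/2*np.sin(a),z]) for a in th])
def fitsock(k,cams=('top','scene'),g=None,outs=None):
    d,h=S[k]; g=g or G[k]; ms=[]
    for c in cams:
        u=proj(c,[*g,h/2])
        ok=[r for r in (outs or {}).get(c) or outline_of(c,'socket_a') if np.hypot(*(r['xy']-u))<14]
        if ok: ms.append((c,ok[0]['mask']))
    res=[]
    def cost(p,sel): return sum(1-(a:=sil(c,p[0],p[1],d,h)).__and__(m).sum()/(a|m).sum() for c,m in sel)
    for sel in [ms]+[[m] for m in ms]:
        r=minimize(cost,g,args=(sel,),method='Nelder-Mead',options=dict(initial_simplex=[g,(g[0]+.008,g[1]),(g[0],g[1]+.008)],xatol=2e-4,fatol=1e-4))
        res.append((np.round(r.x,4),round(r.fun/len(sel),3)))
    return [c for c,_ in ms],res
E
cat > m1.py <<'E'
from fit import *
ims={c:camera(c) for c in('top','scene')}
outs={c:outline_of(c,'socket_a') for c in ims}
for k in S: print(k,*fitsock(k,outs=outs))
# wells: dark blobs
HD={'a':.034,'b':.044,'c':.054,'d':.064}
HP={'top':{'d':(189,262),'c':(231,251),'b':(180,219),'a':(222,210)},'scene':{'d':(386,177),'b':(424,189),'c':(367,200),'a':(406,214)}}
for c in ims:
    g=cv2.cvtColor(ims[c],cv2.COLOR_RGB2GRAY)
    for k,p in HP[c].items():
        n,l,st,ce=cv2.connectedComponentsWithStats((g<90).astype(np.uint8)); i=l[p[1],p[0]]
        ct,_=cv2.findContours((l==i).astype(np.uint8),cv2.RETR_EXTERNAL,cv2.CHAIN_APPROX_NONE)
        e=cv2.fitEllipse(cv2.convexHull(ct[0])); w=world(c,e[0],.029)
        lab=circ(c,*w[:2],HD[k],.029).astype(np.float32); e2=cv2.fitEllipse(lab)
        w=world(c,np.array(e[0])+world(c,e[0],.029)[0]*0-(np.array(e2[0])-proj(c,w)),.029)
        print(c,k,i,st[i][4] if i else 0,w.round(4)[:2],np.round(e[1],1),np.round(e2[1],1))
t=ims['top'][150:330,150:510]; cv2.imwrite('pics/crop.png',cv2.resize(t[:,:,::-1],None,fx=2.2,fy=2.2,interpolation=cv2.INTER_CUBIC))
E
python3 m1.py
```

```text
Traceback (most recent call last):
  File "m1.py", line 4, in <module>
    for k in S: print(k,*fitsock(k,outs=outs))
                         ~~~~~~~^^^^^^^^^^^^^
  File "fit.py", line 19, in fitsock
    r=minimize(cost,g,args=(sel,),method='Nelder-Mead',options=dict(initial_simplex=[g,(g[0]+.008,g[1]),(g[0],g[1]+.008)],xatol=2e-4,fatol=1e-4))
  File "fit.py", line 17, in cost
    def cost(p,sel): return sum(1-(a:=sil(c,p[0],p[1],d,h)).__and__(m).sum()/(a|m).sum() for c,m in sel)
                            ~~~^^^^^^^^^^^^^^^^^^^^^^^^^^^^^^^^^^^^^^^^^^^^^^^^^^^^^^^^^^^^^^^^^^^^^^^^^
  File "fit.py", line 17, in <genexpr>
    def cost(p,sel): return sum(1-(a:=sil(c,p[0],p[1],d,h)).__and__(m).sum()/(a|m).sum() for c,m in sel)
                                      ~~~^^^^^^^^^^^^^^^^^
  File "fit.py", line 7, in sil
    P=[proj(cam,[x+d/2*np.cos(a),y+d/2*np.sin(a),z]) for z in(0,h) for a in th]
       ~~~~^^^^^^^^^^^^^^^^^^^^^^^^^^^^^^^^^^^^^^^^^
  File "h.py", line 11, in proj
    m=camera_model(cam); p=np.array(m['R'])@np.array(X)+np.array(m['t']); s=p[:2]/p[2]; s=s*(1+m['k1']*(s@s))
ValueError: time passes only in moves, steps and waits
```

```bash
sed -i 's/^from workcell.*/from workcell import bot, camera, camera_model as _cm, outline_of, pinpoint\nfrom functools import cache\ncamera_model=cache(_cm)/' h.py; python3 m1.py; python3 -c "
from h import *;print(bot.get_obs()['time'])"
```

```text
a ['top', 'scene'] [(array([ 0.5921, -0.2908]), np.float64(0.153)), (array([ 0.5931, -0.292 ]), np.float64(0.095)), (array([ 0.5892, -0.29  ]), np.float64(0.171))]
b ['top', 'scene'] [(array([ 0.4705, -0.0688]), np.float64(0.127)), (array([ 0.4704, -0.0696]), np.float64(0.108)), (array([ 0.4667, -0.0662]), np.float64(0.136))]
c ['top', 'scene'] [(array([ 0.5895, -0.1925]), np.float64(0.092)), (array([ 0.5899, -0.1932]), np.float64(0.116)), (array([ 0.5886, -0.1922]), np.float64(0.067))]
d ['top', 'scene'] [(array([ 0.4405, -0.1798]), np.float64(0.075)), (array([ 0.4405, -0.1811]), np.float64(0.086)), (array([ 0.4387, -0.1782]), np.float64(0.056))]
top d 13 966 [0.5092 0.1823] [34.  35.9] [34.9 36.4]
top c 12 696 [0.5291 0.1069] [28.6 30.5] [29.9 30.8]
top b 11 422 [0.5843 0.2025] [22.2 24.3] [23.3 24.6]
top a 10 253 [0.6043 0.1273] [17.4 18.7] [18.3 19.1]
scene d 20 547 [0.5103 0.1835] [20.1 33.8] [20.8 34.3]
scene b 21 275 [0.5856 0.2037] [14.3 23.6] [14.9 24.1]
scene c 23 448 [0.5306 0.1081] [18.9 29.6] [19.3 30.3]
scene a 24 184 [0.6058 0.128 ] [11.9 18.9] [12.7 19.5]
0.9
```

View pics/crop.png

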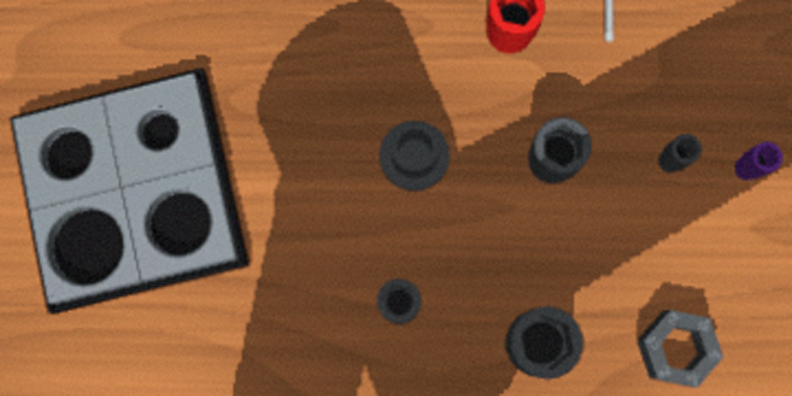

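Confirmed: a at crop (683,152), b (399,300), c (560,150) and d (545,342), with the purple, red, bush and nut items clearly distinct. Going to socket_a first, with the jaws closing along world x.

Emit:
move_arm(jaw=[0.3,0.3,0.3,0.3,0.3,0.3,0.3,0.3,0.3,0.3], delta_pos=[[0.035,0.02,0],[0.035,0.02,0],[0.035,0.02,0],[0.035,0.02,0],[0.035,0.02,0],[0.035,0.02,0],[0.035,0.02,0],[0.035,0.02,0],[0.035,0.02,0],[0.035,0.02,0]], yaw=[0.115,0.115,0.115,0.115,0.115,0.115,0.115,0.115,0.115,0.115], force=40)

```text
time: 1.73
ee_pos: [0.5757, -0.3008, 0.4047]
tcp_rot: [180.0, 0.0, 90.3]
wrist_force: [-0.2, -0.8, 1.4]
opening: 0.0595
grasp_force: 0.0
```

Emit:
move_arm(jaw=[0.4,0.4,0.4,0.4,0.4,0.4,0.4,0.4,0.4,0.4], delta_pos=[[0.009,0.005,0],[0.008,0.005,0],[0,0,-0.035],[0,0,-0.035],[0,0,-0.035],[0,0,-0.035],[0,0,-0.035],[0,0,-0.02],[0,0,-0.013],[0,0,0]], yaw=[0,0,0,0,0,0,0,0,0,0])

```text
time: 2.57
ee_pos: [0.5899, -0.2925, 0.1938]
tcp_rot: [-179.8, -0.1, 89.8]
wrist_force: [-0.3, 0.0, 0.4]
opening: 0.0511
grasp_force: 0.0
```

Emit:
move_arm(jaw=[0.9,0.9,0.9,0.9,0.9,0.9,0.9,0.9], delta_pos=[[0,0,0],[0,0,0],[0,0,0],[0,0,0],[0,0,0],[0,0,0],[0,0,0],[0,0,0]], yaw=[0,0,0,0,0,0,0,0])

```text
time: 3.23
ee_pos: [0.5916, -0.2926, 0.1993]
tcp_rot: [179.8, 0.1, 89.9]
wrist_force: [-1.6, -1.7, 6.1]
opening: 0.023
grasp_force: 39.7
```

Emit:
move_arm(jaw=[0.9,0.9,0.9,0.9,0.9,0.9,0.9,0.9,0.9,0.9], delta_pos=[[0,0,0.02],[0,0,0.03],[0,0,0.03],[0,0,0.03],[0,0.02,0.01],[0.002,0.04,0],[0.002,0.04,0],[0.002,0.04,0],[0.002,0.04,0],[0.002,0.04,0]], yaw=[0,0,0,0,0,0,0,0,0,0])

```text
time: 4.07
ee_pos: [0.6009, -0.0705, 0.3179]
tcp_rot: [179.9, 0.0, 89.9]
wrist_force: [0.5, 0.5, -1.2]
opening: 0.0227
grasp_force: 39.5
```

Emit:
move_arm(jaw=[0.9,0.9,0.9,0.9,0.9,0.9,0.9,0.9], delta_pos=[[0.002,0.04,0],[0.001,0.04,0],[0,0.04,0],[0,0.04,0],[0,0.03,0],[0,0.01,0],[0,0,0],[0,0,0]], yaw=[0,0,0,0,0,0,0,0])

```text
time: 4.73
ee_pos: [0.6042, 0.1279, 0.3172]
tcp_rot: [180.0, 0.0, 90.0]
wrist_force: [0.6, 0.1, -1.0]
opening: 0.0229
grasp_force: 39.5
```

Emit:
move_arm(jaw=[0.9,0.9,0.9,0.9,0.9,0.9,0.9], delta_pos=[[0,0,-0.03],[0,0,-0.03],[0,0,-0.02],[0,0,-0.015],[0,0,-0.005],[0,0,-0.003],[0,0,-0.002]], yaw=[0,0,0,0,0,0,0])

```text
time: 5.32
ee_pos: [0.6045, 0.1268, 0.2125]
tcp_rot: [179.9, -0.0, 89.9]
wrist_force: [0.6, 0.8, -0.3]
opening: 0.0232
grasp_force: 39.5
```

Run:
```python
from h import *
im=camera('scene'); c=im[110:290,300:500]; cv2.imwrite('pics/s1.png',cv2.resize(c[:,:,::-1],None,fx=3,fy=3))
o=bot.get_obs();print(o['ee_pos'],o['wrist_force'])
```

```text
[0.60453725 0.12705396 0.21241846] [ 0.65348052 -0.32166255 -1.49323101]
```

View pics/s1.png

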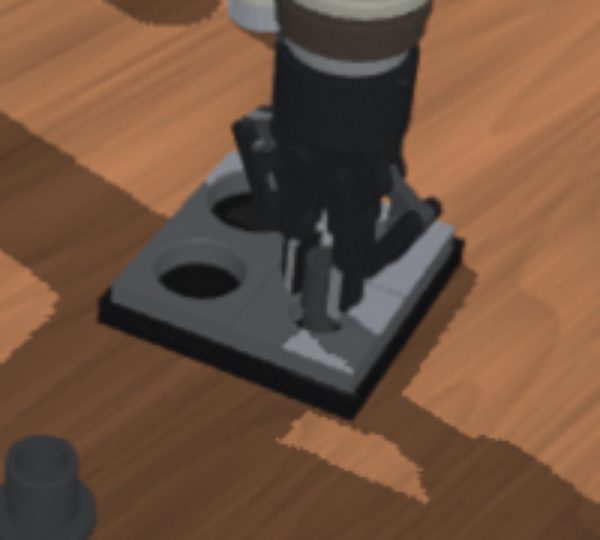

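Socket_a is inside its hole at crop (318,310). I'll lower it the last bit, release it, and lift.

Emit:
move_arm(jaw=[0.9,0.9,0.5,0.5,0.5,0.5,0.5,0.5,0.5,0.5], delta_pos=[[0,0,-0.002],[0,0,0],[0,0,0],[0,0,0],[0,0,0],[0,0,0],[0,0,0.02],[0,0,0.03],[0,0,0.03],[0,0,0.02]], yaw=[0,0,0,0,0,0,0,0,0,0])

```text
time: 6.2
ee_pos: [0.6042, 0.1278, 0.3128]
tcp_rot: [179.9, -0.0, 89.9]
wrist_force: [0.3, -0.8, 0.9]
opening: 0.0428
grasp_force: 0.0
```

Emit:
move_arm(jaw=[0.35,0.35,0.35,0.35,0.35,0.35,0.35,0.35], delta_pos=[[-0.022,-0.033,0],[-0.022,-0.033,0],[-0.022,-0.033,0],[-0.022,-0.033,0],[-0.022,-0.033,0],[-0.022,-0.032,0],[-0.002,0,0],[0,0,0]], yaw=[0,0,0,0,0,0,0,0])

```text
time: 6.87
ee_pos: [0.4692, -0.0706, 0.3103]
tcp_rot: [179.9, 0.0, 89.8]
wrist_force: [-0.8, 0.7, 0.2]
opening: 0.0555
grasp_force: 0.0
```

Emit:
move_arm(jaw=[0.35,0.35,0.35,0.35,0.35,0.35], delta_pos=[[0,0,-0.03],[0,0,-0.03],[0,0,-0.03],[0,0,-0.015],[0,0,-0.008],[0,0,0]], yaw=[0,0,0,0,0,0])

```text
time: 7.37
ee_pos: [0.4701, -0.0684, 0.1951]
tcp_rot: [-179.8, -0.0, 90.0]
wrist_force: [0.1, -0.3, -0.2]
opening: 0.0557
grasp_force: 0.0
```

Emit:
move_arm(jaw=[0.8,0.8,0.8,0.8,0.8,0.8,0.8], delta_pos=[[0,0,0],[0,0,0],[0,0,0],[0,0,0],[0,0,0],[0,0,0],[0,0,0]], yaw=[0,0,0,0,0,0,0])

```text
time: 7.95
ee_pos: [0.4708, -0.0692, 0.1982]
tcp_rot: [179.8, -0.0, 89.9]
wrist_force: [0.1, 2.2, 6.3]
opening: 0.033
grasp_force: 40.4
```

Emit:
move_arm(jaw=[0.8,0.8,0.8,0.8,0.8,0.8,0.8,0.8,0.8,0.8], delta_pos=[[0,0,0.02],[0,0,0.035],[0,0,0.035],[0,0,0.035],[0.014,0.034,0],[0.014,0.034,0],[0.014,0.034,0],[0.014,0.034,0],[0.014,0.034,0],[0.014,0.034,0]], yaw=[0,0,0,0,0,0,0,0,0,0])

```text
time: 8.78
ee_pos: [0.5545, 0.1365, 0.3219]
tcp_rot: [180.0, 0.0, 89.9]
wrist_force: [1.2, -0.4, -1.8]
opening: 0.033
grasp_force: 40.6
```

Emit:
move_arm(jaw=[0.8,0.8,0.8,0.8,0.8], delta_pos=[[0.014,0.034,0],[0.014,0.03,0],[0.003,0.004,0],[0,0,0],[0,0,0]], yaw=[0,0,0,0,0])

```text
time: 9.2
ee_pos: [0.5851, 0.2027, 0.3213]
tcp_rot: [-179.9, 0.0, 90.0]
wrist_force: [-0.4, -0.5, -1.7]
opening: 0.0329
grasp_force: 40.8
```

Emit:
move_arm(jaw=[0.8,0.8,0.8,0.8,0.8,0.8,0.8], delta_pos=[[0,0,-0.03],[0,0,-0.03],[0,0,-0.025],[0,0,-0.015],[0,0,-0.006],[0,0,-0.005],[0,0,0]], yaw=[0,0,0,0,0,0,0])

```text
time: 9.78
ee_pos: [0.5851, 0.202, 0.2109]
tcp_rot: [180.0, 0.0, 89.9]
wrist_force: [-0.2, -0.0, -2.3]
opening: 0.0331
grasp_force: 40.8
```

Emit:
move_arm(jaw=[0.48,0.48,0.48,0.48,0.48,0.48,0.48,0.48], delta_pos=[[0,0,0],[0,0,0],[0,0,0],[0,0,0],[0,0,0.02],[0,0,0.03],[0,0,0.03],[0,0,0.03]], yaw=[0,0,0,0,0,0,0,0])

```text
time: 10.45
ee_pos: [0.585, 0.2028, 0.3224]
tcp_rot: [180.0, -0.0, 89.9]
wrist_force: [0.3, 0.9, 0.6]
opening: 0.0444
grasp_force: 0.0
```

Emit:
move_arm(jaw=[0.48,0.4,0.2,0.2,0.2,0.2,0.2,0.2,0.2,0.2], delta_pos=[[0,-0.04,0],[0,-0.04,0],[0,-0.04,0],[0,-0.04,0],[0,-0.04,0],[0,-0.04,0],[0.001,-0.04,0],[0.001,-0.04,0],[0.001,-0.04,0],[0.001,-0.035,0]], yaw=[0,0,0,0,0,0,0,0,0,0])

```text
time: 11.28
ee_pos: [0.5888, -0.1947, 0.3213]
tcp_rot: [179.9, 0.0, 89.9]
wrist_force: [0.5, 0.4, 0.2]
opening: 0.0681
grasp_force: 0.0
```

Emit:
move_arm(jaw=[0.2,0.2,0.2,0.2,0.2,0.2,0.2,0.2], delta_pos=[[0,0,0],[0,0,0],[0,0,-0.03],[0,0,-0.03],[0,0,-0.03],[0,0,-0.02],[0,0,-0.01],[0,0,0]], yaw=[0,0,0,0,0,0,0,0])

```text
time: 11.95
ee_pos: [0.5887, -0.1909, 0.1986]
tcp_rot: [-179.8, -0.1, 90.0]
wrist_force: [-0.5, -0.4, 0.4]
opening: 0.0679
grasp_force: 0.0
```

Emit:
move_arm(jaw=[0.7,0.7,0.7,0.7,0.7,0.7,0.7], delta_pos=[[0,0,0],[0,0,0],[0,0,0],[0,0,0],[0,0,0],[0,0,0],[0,0,0]], yaw=[0,0,0,0,0,0,0])

```text
time: 12.53
ee_pos: [0.5897, -0.1922, 0.203]
tcp_rot: [179.8, 0.0, 90.0]
wrist_force: [-1.3, 2.0, 7.2]
opening: 0.0431
grasp_force: 41.6
```

Emit:
move_arm(jaw=[0.7,0.7,0.7,0.7,0.7,0.7,0.7,0.7,0.7,0.7], delta_pos=[[0,0,0.02],[0,0,0.035],[0,0,0.035],[0,0,0.035],[-0.008,0.038,0],[-0.008,0.038,0],[-0.008,0.038,0],[-0.008,0.038,0],[-0.008,0.038,0],[-0.008,0.038,0]], yaw=[0,0,0,0,0,0,0,0,0,0])

```text
time: 13.37
ee_pos: [0.5404, 0.0373, 0.3261]
tcp_rot: [180.0, -0.0, 89.9]
wrist_force: [0.6, -0.3, -3.8]
opening: 0.0432
grasp_force: 42.6
```

Emit:
move_arm(jaw=[0.7,0.7,0.7,0.7,0.7], delta_pos=[[-0.007,0.038,0],[-0.004,0.03,0],[0,0.004,0],[0,0,0],[0,0,0]], yaw=[0,0,0,0,0])

```text
time: 13.78
ee_pos: [0.5302, 0.1078, 0.3259]
tcp_rot: [180.0, 0.0, 90.0]
wrist_force: [0.2, -0.2, -4.7]
opening: 0.043
grasp_force: 42.5
```

Emit:
move_arm(jaw=[0.7,0.7,0.7,0.7,0.7,0.7,0.7], delta_pos=[[0,0,-0.03],[0,0,-0.03],[0,0,-0.025],[0,0,-0.017],[0,0,-0.006],[0,0,-0.005],[0,0,0]], yaw=[0,0,0,0,0,0,0])

```text
time: 14.37
ee_pos: [0.5302, 0.1066, 0.2143]
tcp_rot: [180.0, 0.0, 89.8]
wrist_force: [-0.0, 0.2, -3.6]
opening: 0.043
grasp_force: 42.4
```

Emit:
move_arm(jaw=[0.37,0.37,0.37,0.37,0.37,0.37,0.37,0.37], delta_pos=[[0,0,0],[0,0,0],[0,0,0],[0,0,0],[0,0,0.02],[0,0,0.03],[0,0,0.03],[0,0,0.03]], yaw=[0,0,0,0,0,0,0,0])

```text
time: 15.03
ee_pos: [0.53, 0.1077, 0.3241]
tcp_rot: [180.0, 0.0, 89.9]
wrist_force: [1.2, 0.6, 0.1]
opening: 0.0539
grasp_force: 0.0
```

Emit:
move_arm(jaw=[0.37,0.3,0.08,0.08,0.08,0.08,0.08,0.08,0.08,0.08], delta_pos=[[-0.011,-0.036,0],[-0.011,-0.036,0],[-0.011,-0.036,0],[-0.011,-0.036,0],[-0.011,-0.036,0],[-0.011,-0.036,0],[-0.011,-0.036,0],[-0.011,-0.03,0],[-0.002,-0.006,0],[0,0,0]], yaw=[0,0,0,0,0,0,0,0,0,0])

```text
time: 15.87
ee_pos: [0.4396, -0.1819, 0.323]
tcp_rot: [180.0, 0.0, 89.8]
wrist_force: [0.2, 0.6, -0.1]
opening: 0.0784
grasp_force: 0.0
```

Emit:
move_arm(jaw=[0.08,0.08,0.08,0.08,0.08,0.08,0.08], delta_pos=[[0,0,0],[0,0,-0.03],[0,0,-0.03],[0,0,-0.03],[0,0,-0.02],[0,0,-0.01],[0,0,0]], yaw=[0,0,0,0,0,0,0])

```text
time: 16.45
ee_pos: [0.44, -0.1789, 0.2007]
tcp_rot: [-179.8, -0.1, 90.0]
wrist_force: [0.0, -0.2, 0.3]
opening: 0.0785
grasp_force: 0.0
```

Emit:
move_arm(jaw=[0.6,0.6,0.6,0.6,0.6,0.6,0.6], delta_pos=[[0,0,0],[0,0,0],[0,0,0],[0,0,0],[0,0,0],[0,0,0],[0,0,0]], yaw=[0,0,0,0,0,0,0], force=50)

```text
time: 17.03
ee_pos: [0.4406, -0.1802, 0.2047]
tcp_rot: [179.9, 0.0, 90.0]
wrist_force: [-2.7, 2.5, 7.2]
opening: 0.0533
grasp_force: 53.9
```

Emit:
move_arm(jaw=[0.6,0.6,0.6,0.6,0.6,0.6,0.6,0.6,0.6,0.6], delta_pos=[[0,0,0.02],[0,0,0.035],[0,0,0.035],[0,0,0.035],[0.007,0.037,0],[0.007,0.037,0],[0.007,0.037,0],[0.007,0.037,0],[0.007,0.037,0],[0.007,0.037,0]], yaw=[0,0,0,0,0,0,0,0,0,0])

```text
time: 17.87
ee_pos: [0.4821, 0.0436, 0.3281]
tcp_rot: [180.0, -0.0, 89.9]
wrist_force: [1.1, -0.3, -6.0]
opening: 0.053
grasp_force: 55.9
```

Emit:
move_arm(jaw=[0.6,0.6,0.6,0.6,0.6,0.6,0.6], delta_pos=[[0.007,0.037,0],[0.007,0.037,0],[0.007,0.037,0],[0.006,0.025,0],[0,0.005,0],[0,0,0],[0,0,0]], yaw=[0,0,0,0,0,0,0])

```text
time: 18.45
ee_pos: [0.509, 0.1827, 0.3275]
tcp_rot: [-180.0, 0.0, 90.0]
wrist_force: [-0.2, -0.0, -7.1]
opening: 0.0531
grasp_force: 55.8
```

Emit:
move_arm(jaw=[0.6,0.6,0.6,0.6,0.6,0.6,0.6], delta_pos=[[0,0,-0.03],[0,0,-0.03],[0,0,-0.025],[0,0,-0.017],[0,0,-0.006],[0,0,-0.004],[0,0,0]], yaw=[0,0,0,0,0,0,0])

```text
time: 19.03
ee_pos: [0.5091, 0.1817, 0.2167]
tcp_rot: [180.0, 0.0, 89.9]
wrist_force: [0.5, 0.2, -6.3]
opening: 0.0533
grasp_force: 55.9
```

Emit:
move_arm(jaw=[0.26,0.26,0.26,0.26,0.26,0.26,0.26,0.26,0.26], delta_pos=[[0,0,0],[0,0,0],[0,0,0],[0,0,0],[0,0,0],[0,0,0.02],[0,0,0.03],[0,0,0.035],[0,0,0.035]], yaw=[0,0,0,0,0,0,0,0,0])

```text
time: 19.78
ee_pos: [0.5089, 0.1827, 0.3369]
tcp_rot: [-180.0, 0.0, 89.9]
wrist_force: [0.4, -0.4, 0.0]
opening: 0.0631
grasp_force: 0.0
```

Emit:
move_arm(jaw=[0.26,0.26,0.26,0.26,0.26,0.26,0.26,0.26,0.26,0.26], delta_pos=[[0,-0.04,0.01],[0,-0.04,0.01],[0,-0.04,0.01],[0,-0.04,0.01],[0,-0.04,0],[0,-0.04,0],[0,-0.04,0],[0,-0.04,0],[0,0,0],[0,0,0]], yaw=[0,0,0,0,0,0,0,0,0,0])

```text
time: 20.62
ee_pos: [0.5089, -0.1391, 0.3756]
tcp_rot: [-180.0, -0.0, 89.7]
wrist_force: [0.0, 0.6, 1.1]
opening: 0.0633
grasp_force: 0.0
```

Run:
```python
from fit import *
a=camera('top'); b=camera('scene')
f=lambda c:cv2.resize(c[:,:,::-1],(400,400),interpolation=cv2.INTER_CUBIC)
cv2.imwrite('pics/end.png',np.hstack([f(a[165:305,140:280]),f(b[115:265,320:470])]))
for n in('top','scene'):
    for th_ in('nut','bush'):print(n,th_,[world(n,r['xy'],0).round(4)[:2] for r in pinpoint(n,th_)])
    for r in pinpoint(n,'socket_a'):print(n,'socket',world(n,r['xy'],.011).round(4)[:2],round(r['confidence'],2))
```

```text
top nut [array([0.5347, 0.1046])]
top bush [array([ 0.5934, -0.082 ]), array([0.5352, 0.103 ])]
top socket [0.5112 0.1793] 0.93
top socket [0.5879 0.1991] 0.89
top socket [0.5333 0.1085] 0.78
top socket [0.6003 0.1297] 0.55
scene nut [array([ 0.4394, -0.2941])]
scene bush [array([ 0.5918, -0.0769])]
scene socket [0.6063 0.1345] 0.94
scene socket [0.5848 0.1942] 0.94
scene socket [ 0.5922 -0.3541] 0.91
scene socket [0.5138 0.1803] 0.65
scene socket [0.5286 0.1106] 0.6
scene socket [ 0.7069 -0.1649] 0.6
```

View pics/end.png

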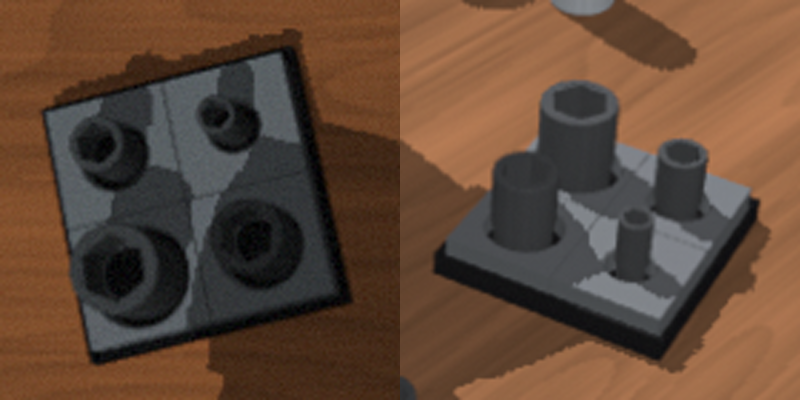

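All four sockets stand upright and seated, each in its own hole: the largest in the left view at (130,275), and the smallest at (230,125). The nut and bush haven't moved.

```bash
python3 -c "
from workcell import bot
print(bot.job_done())"
```

```text
the job is handed in; nothing more can be done
None
```

All four sockets were placed upright in their own holes, the nut and bush were left where they were, and the job was handed in at about 21 s on the robot clock; no verdict was returned.

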